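# Shut the red valve under the sliding cover of the bench gas manifold

### The job

The gas line with the red valve handle is going out of service: push the cover of the white manifold box back along its runners as far as it goes, away from you, so that the handles in the front bay are uncovered, then push the red handle round clockwise until it is fully shut, across its pipe. Push with the fingertips and lift nothing: the loose cover stays flat on its runners, and is left pushed back. Leave the blue handles open and the things standing round the box where they are.

Things in the scene. Friction and masses are not known exactly. Their poses are not given: they have to be found in the camera images.
- manifold_box: White sheet-metal box, fixed, 236 (x) x 308 (y) x 88 mm high, walls 4 mm. Origin: centre of its footprint on the bench; x away from the robot (yaw within 0.22 rad), y left, z up. Front bay at box x -114 to 0 mm holds the valves; clear mouth y -140 to +140 mm. Pipes in it reach 41 mm height, valve bonnets (9 mm round the pivots) 48 mm. Deck behind. Gauge and outlets stick out 26 mm.
- cover: Loose grey plate, 116 (x) x 296 (y) x 4 mm, 0.4 to 0.65 kg, lying on runners between the side walls (2 mm play), underside 78 mm above the bench. Origin: centre of its underside; axes along the box's. Slides along the box's x: shut at box x = -55 mm (starts up to 15 mm further back), against the rear wall at +56 mm. Shut, it hides the levers.
- cover_handle (a point): Middle of the bar of the cover's black bow handle: bar 10 mm thick, 100 mm long along the cover's y, centre 99 mm above the bench (17 mm over the plate's top face), 12 mm behind (+x of) the cover's centre. Moves with the cover.
- lever_red (a joint): Red (the marked one) sleeve. Lever handle of a ball valve on a vertical hinge. rad: 0 = open, along the pipe, pointing to the box's -x (to the robot); grows clockwise from above to a hard stop at 1.571 = shut, pointing to the box's +y. Stays where left; friction about 0.14 N m (3.5 N at 40 mm from the pivot). Starts at 0 to 0.12.
- lever_blue_1 (a joint): Blue sleeve. Lever handle of a ball valve on a vertical hinge. rad: 0 = open, along the pipe, pointing to the box's -x (to the robot); grows clockwise from above to a hard stop at 1.571 = shut, pointing to the box's +y. Stays where left; friction about 0.14 N m (3.5 N at 40 mm from the pivot). Starts at 0 to 0.12.
- lever_blue_2 (a joint): Blue sleeve. Lever handle of a ball valve on a vertical hinge. rad: 0 = open, along the pipe, pointing to the box's -x (to the robot); grows clockwise from above to a hard stop at 1.571 = shut, pointing to the box's +y. Stays where left; friction about 0.14 N m (3.5 N at 40 mm from the pivot). Starts at 0 to 0.12.
- grip_red (a point): Middle of the red sleeve of this lever, moving with it, 40 mm from the pivot. The sleeve is 41 mm long (16 to 57 mm from the pivot), 14 mm wide and 13 mm high (54 to 67 mm above the bench).
- pivot_red (a point): Pivot of the red lever: on its vertical axis, at mid-height of the sleeve, 60.5 mm above the bench. The three valves stand in a row at box x = -34 mm and y = -84, -6 and +72 mm; which stands where changes.
- tip_box_mid (a point): Middle (half-way up) of the pipette tip box, black with a clear lid, 64 x 118 x 56 mm, standing to the right of the manifold box.
- dropper_bottle_mid (a point): Middle of the white reagent bottle with green cap, 26 mm across, 64 mm high, right of the manifold box.
- tape_roll_mid (a point): Middle of the beige tape roll lying flat, 96 mm across, 25 mm high, left of the manifold box.
- marker_mid (a point): Middle of the white and blue marker pen lying on the bench, 144 mm long, 17 mm thick, left of the manifold box.

How it is judged:
On the way, in this order (a step that is already met when the one before it is completed fails the run):
1. the cover is pushed back, clear of the front bay (x of cover in the frame of manifold_box above 0.04 m), for 0.2 s.
2. the red handle is turned fully shut (value of joint lever_red above 1.4 rad), for 0.2 s.
At the end, for the whole second after the job is handed in: Cover flat and at rest on its runners, within 16 mm of the rear wall (centre beyond box x = 40 mm); red lever above 1.40 rad (stop at 1.57); both blue levers below 0.3 rad; the four bystanders within 30 mm of where they stood (x of cover in the frame of manifold_box above 0.04 m and z of cover in the frame of manifold_box below 0.082 m and angle between cover's own z axis and vertical below 0.04 rad and linear speed of cover below 0.01 m/s and value of joint lever_red above 1.4 rad and value of joint each of lever_blue_1, lever_blue_2 below 0.3 rad and distance of each of tip_box_mid, dropper_bottle_mid, tape_roll_mid, marker_mid from where it was at the start of the episode below 0.03 m); the robot touches nothing.
It fails at once if the cover is lifted (12 mm) or tipped (0.1 rad) off its runners (z of cover in the frame of manifold_box above 0.09 m or angle between cover's own z axis and vertical above 0.1 rad).
It fails at once if a blue handle is turned (beyond 0.3 rad) (value of joint any of lever_blue_1, lever_blue_2 above 0.3 rad).
It fails at once if the tip box, bottle, tape roll or marker is picked up, or moved by 30 mm (distance of any of tip_box_mid, dropper_bottle_mid, tape_roll_mid, marker_mid from where it was at the start of the episode above 0.03 m).
It also fails if it takes over 58 s, if anything falls off the work surface, if the arm or the gripper's body presses on something with over 40 N, if the wrist force passes 120 N, or if a joint passes its speed limit or range.

### The arm

A 6-joint arm with a two-finger parallel gripper is mounted at the origin on a cart in front of the work surface, level with it; the furniture and walls round the work are solid. World frame = base frame: x ahead of the robot, y to its left, z up, the work surface at z = 0. Lengths are in m, angles in rad, forces in N, time in s.
With the tool pointing down it reaches from about 0.375 to 0.925 m from the base axis. Payload 5.7 kg.
Tool frame: the origin (TCP) lies at the very end of the fingers, on their centre line; the grasp point (between the pads) lies bot.grip_depth behind it (bot.grip_depth is the distance from the TCP to the grasp point, in m); z points along the fingers, y is the line along which they close (so a half turn about z gives the same grasp; the last joint's range is limited). The gripper opens to 85 mm and grips with 20 to 120 N. Pads are 22 mm wide; open, the fingers measure 114 mm over their backs; the gripper's body (76 mm by 85 mm) begins 54 mm behind the grasp point. The pads swing forward as they close: fully open they stand 13 mm farther back than shut.
Start: joints at [1.101, 0.359, 1.51, -0, 1.272, -0.115], TCP at [0.208, 0.563, 0.231] pointing down, gripper open.
Joint ranges: [-2.97, 2.97], [-1.01, 2.36], [0.21, 2.38], [-0.96, 4.11], [0.2, 2.71], [-2.98, 2.98]. Speed limits (rad/s): [2.39, 2.39, 3.14, 3.14, 3.14, 3.14].

### API

Orientations are given as a unit quaternion [x, y, z, w].
In Python, from rig import get_state, imaging, order, bot gives the robot as it stands.
- The arm moves only by the shell command python3 -m creep 'ROWS'. ROWS is JSON, a list of rows, each an object with "delta_pos": the shift along the tool's x, y, z each as a share of 20 cm, from -1 to 1, a list of three; "rot": the turn, a rotation vector about the tool's x, y, z each as a share of 180 degrees, from -1 to 1, a list of three; "fingers": the opening, from 0 (shut) to 1 (fully open). In form: [{"delta_pos": [x, y, z], "rot": [ax, ay, az], "fingers": fingers}, ...]. A call has exactly 10 rows; each row shifts and turns the commanded pose from where the row before left it, along the tool's axes as they then stand; what a row does not reach is not made up. A row lasts 1/8 s, in which the tool goes at most 62.5 mm and 10.7 degrees, less where a joint would pass 70% of its speed; a pose out of reach is approached as far as the arm can. A call with a number of a shift or a turn outside -1 to 1 is refused whole. A call with a gripper value outside its range is refused whole. The fingers move at their own pace and stop on an object; the grip force is fixed at half the most. Time passes only in rows, so rows that do not move let the fingers close, or fill a call up. It gives the time, the measured TCP pose, the force, the opening and the grip force at its end, in the units of the state.
- get_state(): the state, without advancing time (a new reading comes with each control period).
- imaging.read_camera(name): name is "scene" or "side" or "wrist"; returns a dict with "pixels" (384x512x3 uint8, blue, green, red), "K" (3x3 intrinsics, pixels), "k1" (the pictures are not rectified: a ray, as slopes to the right and down, at radius r is drawn at 1 + k1 r^2 times it, then the intrinsics apply), "view" (4x4, takes a point from world to camera coordinates). Camera axes: x right, y down, z forward; pixel columns grow to the right and rows downward; lengths in m; the calibration is good to about 2 mm. A picture is of the moment at which its call begins. There is no depth.
- order.job_done(): hands the job in; it is judged then, once.
The state is a dict: "time_s": time; "joint_pos": joint angles; "qd": joint speeds; "effort": joint torques, N m; "position": TCP position; "tool_rot": TCP orientation; "ft_force": force on the tool from outside, world axes, zero at the start; "wrist_torque": the same for the moment, N m; "grip_width": finger opening in m; "finger_force": force on a finger pad.
Only numpy, scipy, OpenCV 4.12 (cv2) and the standard library are available. Lean on these libraries where they do the work, as an engineer would, in place of code of your own. Each camera call takes 0.05 s, during which the arm holds its last target. There are 200 camera calls.

## Working session

There is one attempt and no reset: what is moved stays moved. The work goes in short steps, Python scripts to look and compute and a shell command to move; the robot and the scene stay as the last step left them, time stands still between calls to the robot, and variables do not carry over. Pictures are saved under pics/ and viewed, at most 10 in all, crops included, and the job is handed in when it is done.

```bash
ls; mkdir -p pics; cat > h.py <<'E'
import numpy as np, cv2
from rig import get_state, imaging, order, bot
def ray(c,u,v):
    K=np.array(c["K"]);k=float(c["k1"])
    d=np.array([k,0,0,0,0.])
    p=cv2.undistortPoints(np.array([[[u,v]]],float),K,d)[0,0]
    T=np.array(c["view"]);R=T[:3,:3];t=T[:3,3]
    return -R.T@t, R.T@np.array([p[0],p[1],1])
def plane(c,u,v,z):
    o,d=ray(c,u,v); return o+d*(z-o[2])/d[2]
def proj(c,P):
    T=np.array(c["view"]);q=T[:3,:3]@P+T[:3,3];s=q[:2]/q[2];s=s*(1+c["k1"]*(s@s));K=np.array(c["K"])
    return K[:2,:2]@s+K[:2,2]
E
python3 - <<'E'
from h import *
a=[]
for n in("scene","side"):
    c=imaging.read_camera(n);cv2.imwrite(f"pics/{n}0.png",c["pixels"]);print(n,ray(c,256,192),c["k1"])
    np.savez(f"{n}0.npz",**c)
s=get_state();print(s["time_s"],s["position"],s["tool_rot"],s["ft_force"],bot.grip_depth)
E
```

```text
pics
scene (array([ 0.03832076, -0.73297125,  1.13460329]), array([ 0.34817432,  0.57009939, -0.7443662 ])) -0.20398958247451393
side (array([ 0.11808007, -1.04541393,  0.60284625]), array([ 0.32763909,  0.84939525, -0.41454293])) 0.01925976624608018
0.1 [0.20815542 0.56206546 0.23052682] [ 1.76457776e-01  9.84307847e-01 -8.08250238e-04 -2.49289914e-04] [-0.27543207  0.13743897  0.36754362] 0.0187
```

View pics/scene0.png

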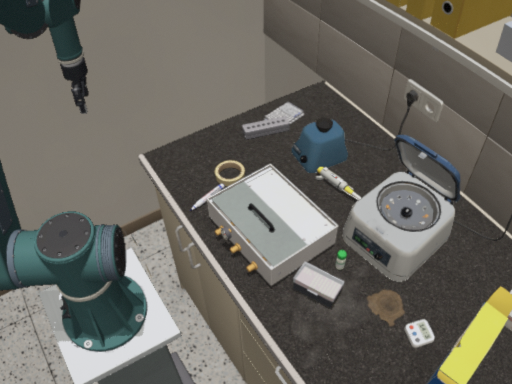

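View pics/side0.png

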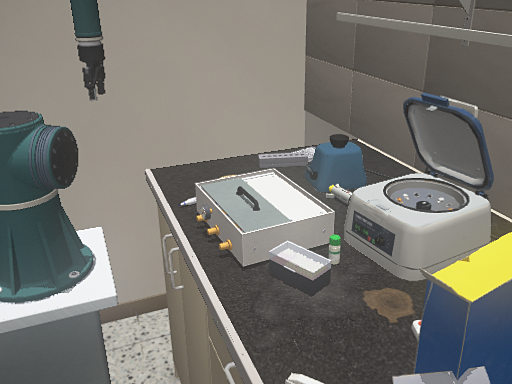

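The scene view shows the box's top corners near (208,206), (270,168), (336,230) and (273,268), with the outlets on the robot's side. The black bow handle runs from about (250,206) to (272,228). The tape and marker are at the left, the tip box and bottle at the right.

```bash
python3 - <<'E'
from h import *
c=dict(np.load("scene0.npz"));c["k1"]=float(c["k1"])
im=c["pixels"]
P={k:plane(c,*uv,.088) for k,uv in dict(FL=(208,205),BL=(270,167.5),BR=(336,230),FR=(273,270)).items()}
for k in P: print(k,P[k].round(3))
n=lambda a,b:np.linalg.norm(P[a]-P[b])
print(n("FL","BL"),n("FL","FR"),n("BL","BR"),n("FR","BR"))
f=P["BL"]+P["BR"]-P["FL"]-P["FR"];l=P["FL"]+P["BL"]-P["FR"]-P["BR"]
print("yaw",np.arctan2(f[1],f[0]),np.arctan2(-l[0],l[1]),"ctr",sum(P.values())/4)
m=(im.max(2)<45).astype(np.uint8); m[:195]=0;m[240:]=0;m[:,:240]=0;m[:,285:]=0
k,lab,st,ce=cv2.connectedComponentsWithStats(m)
i=1+st[1:,4].argmax();print(st[i],ce[i],plane(c,*ce[i],.099))
ys,xs=np.where(lab==i)
for j in (xs.argmin(),xs.argmax()): print(plane(c,xs[j],ys[j],.095))
c2=dict(np.load("side0.npz"));c2["k1"]=float(c2["k1"])
print("side check",[proj(c2,P[k]).round() for k in P],proj(c2,plane(c,*ce[i],.099)))
E
```

```text
FL [0.386 0.102 0.088]
BL [0.618 0.13  0.088]
BR [ 0.635 -0.17   0.088]
FR [ 0.42  -0.182  0.088]
0.23348236370180964 0.28606593334065944 0.30086135456460494 0.2161746086688852
yaw 0.08748029875932427 0.0870774146030335 ctr [ 0.51479622 -0.02997468  0.088     ]
[249 205  25  26  68] [261.35294118 216.91176471] [ 0.4852702  -0.02601271  0.099     ]
[0.47939175 0.02927658 0.095     ]
[ 0.49043042 -0.07617878  0.095     ]
side check [array([193., 187.]), array([271., 170.]), array([330., 214.]), array([243., 235.])] [246.04887689 196.14663842]
```

```bash
python3 -m creep '[{"delta_pos":[0,0,0],"rot":[0,0,-0.048],"fingers":0},{"delta_pos":[0,0,0],"rot":[0,0,-0.048],"fingers":0},{"delta_pos":[0,0,0],"rot":[0,0,-0.049],"fingers":0},{"delta_pos":[-0.06,-0.25,0],"rot":[0,0,0],"fingers":0},{"delta_pos":[-0.06,-0.25,0],"rot":[0,0,0],"fingers":0},{"delta_pos":[-0.06,-0.25,0],"rot":[0,0,0],"fingers":0},{"delta_pos":[-0.06,-0.25,0],"rot":[0,0,0],"fingers":0},{"delta_pos":[-0.06,-0.25,0],"rot":[0,0,0],"fingers":0},{"delta_pos":[-0.06,-0.25,0],"rot":[0,0,0],"fingers":0},{"delta_pos":[-0.06,-0.25,0],"rot":[0,0,0],"fingers":0}]'
python3 -m creep '[{"delta_pos":[-0.06,-0.25,0],"rot":[0,0,0],"fingers":0},{"delta_pos":[-0.06,-0.25,0],"rot":[0,0,0],"fingers":0},{"delta_pos":[-0.06,-0.25,0],"rot":[0,0,0],"fingers":0},{"delta_pos":[-0.06,-0.25,0],"rot":[0,0,0],"fingers":0},{"delta_pos":[-0.06,-0.25,0],"rot":[0,0,0],"fingers":0},{"delta_pos":[0,-0.08,0],"rot":[0,0,0],"fingers":0},{"delta_pos":[0,0,0],"rot":[0,0,0],"fingers":0},{"delta_pos":[0,0,0],"rot":[0,0,0],"fingers":0},{"delta_pos":[0,0,0],"rot":[0,0,0],"fingers":0},{"delta_pos":[0,0,0],"rot":[0,0,0],"fingers":0}]'
python3 - <<'E'
from h import *
c=imaging.read_camera("wrist");cv2.imwrite("pics/w1.png",c["pixels"]);np.savez("w1.npz",**c)
s=get_state();print(s["time_s"],s["position"],s["tool_rot"],s["ft_force"],s["grip_width"])
E
```

```text
time_s: 1.35
position: [0.3273, 0.2212, 0.2312]
tool_rot: [-0.051, 0.999, -0.0, 0.0]
ft_force: [0.2, 0.3, -0.3]
grip_width: -0.0001
finger_force: 0.0
time_s: 2.6
position: [0.4134, -0.0349, 0.2313]
tool_rot: [-0.051, 0.999, 0.0, -0.0]
ft_force: [-0.2, -0.7, 0.2]
grip_width: -0.0001
finger_force: 0.0
2.65 [ 0.41351704 -0.0350399   0.23138472] [-5.10233212e-02  9.98697461e-01 -6.58573732e-06  3.74162507e-05] [-0.00319996  0.47058636 -0.57661604] 0.00020022159111606137
```

View pics/w1.png

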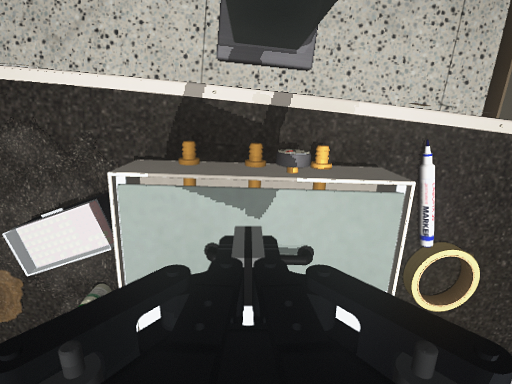

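The wrist view shows the front top corners of the box at (110,173) and (413,182). The bow handle's ends are at (212,252) and (306,253), with the fingertips at about (248,228) in front of the bar in the image.

```bash
python3 - <<'E'
from h import *
c=dict(np.load("w1.npz"));c["k1"]=float(c["k1"])
A=plane(c,110,173,.088);B=plane(c,413.5,182,.088);print(A,B,np.linalg.norm(A-B))
v=B-A;y=np.arctan2(-v[0],v[1]);print("yaw",y)
C=(A+B)/2+.118*np.array([np.cos(y),np.sin(y),0]);print("ctr",C)
H1=plane(c,212,252,.099);H2=plane(c,306,253,.099);print(H1,H2,(H1+H2)/2,np.linalg.norm(H1-H2))
R=np.array([[np.cos(y),np.sin(y)],[-np.sin(y),np.cos(y)]])
print("handle box",R@((H1+H2)/2-C)[:2])
print("tcp box",R@(get_state()["position"]-C)[:2])
E
```

```text
[ 0.41886626 -0.17087326  0.088     ] [0.39720738 0.13032007 0.088     ] 0.30197107812907853
yaw 0.07178668108048394
ctr [ 0.5257329  -0.01181304  0.088     ]
[ 0.48779397 -0.06351211  0.099     ] [0.4792746  0.03158095 0.099     ] [ 0.48353429 -0.01596558  0.099     ] 0.09547392993037707
handle box [-0.04238777 -0.00111515]
tcp box [-0.11359279 -0.01511835]
```

```bash
python3 -m creep '[{"delta_pos":[-0.03,0.018,0.174],"rot":[0,0,0.0065],"fingers":0},{"delta_pos":[-0.03,0.018,0.174],"rot":[0,0,0],"fingers":0},{"delta_pos":[-0.03,0.018,0.174],"rot":[0,0,0],"fingers":0},{"delta_pos":[-0.03,0.018,0.17],"rot":[0,0,0],"fingers":0},{"delta_pos":[0,0,0],"rot":[0,0,0],"fingers":0},{"delta_pos":[0,0,0],"rot":[0,0,0],"fingers":0},{"delta_pos":[-0.04,0,0],"rot":[0,0,0],"fingers":0},{"delta_pos":[-0.04,0,0],"rot":[0,0,0],"fingers":0},{"delta_pos":[-0.04,0,0],"rot":[0,0,0],"fingers":0},{"delta_pos":[-0.04,0,0],"rot":[0,0,0],"fingers":0}]'
python3 -m creep '[{"delta_pos":[-0.03,0,0],"rot":[0,0,0],"fingers":0},{"delta_pos":[-0.03,0,0],"rot":[0,0,0],"fingers":0},{"delta_pos":[-0.03,0,0],"rot":[0,0,0],"fingers":0},{"delta_pos":[-0.03,0,0],"rot":[0,0,0],"fingers":0},{"delta_pos":[-0.03,0,0],"rot":[0,0,0],"fingers":0},{"delta_pos":[0,0,0],"rot":[0,0,0],"fingers":0},{"delta_pos":[0,0,0],"rot":[0,0,0],"fingers":0},{"delta_pos":[0,0,0],"rot":[0,0,0],"fingers":0},{"delta_pos":[0,0,0],"rot":[0,0,0],"fingers":0},{"delta_pos":[0,0,0],"rot":[0,0,0],"fingers":0}]'
python3 - <<'E'
from h import *
c=imaging.read_camera("side");cv2.imwrite("pics/s1.png",cv2.resize(c["pixels"][130:290,150:380],None,fx=3,fy=3))
E
```

```text
time_s: 3.9
position: [0.4691, -0.0169, 0.0932]
tool_rot: [-0.04, 0.999, -0.0, 0.0]
ft_force: [-0.3, 0.6, 0.0]
grip_width: -0.0004
finger_force: 0.0
time_s: 5.15
position: [0.4981, -0.0145, 0.0929]
tool_rot: [-0.04, 0.999, -0.0, -0.0]
ft_force: [-1.7, 1.0, -1.1]
grip_width: 0.0002
finger_force: 1.1
```

View pics/s1.png

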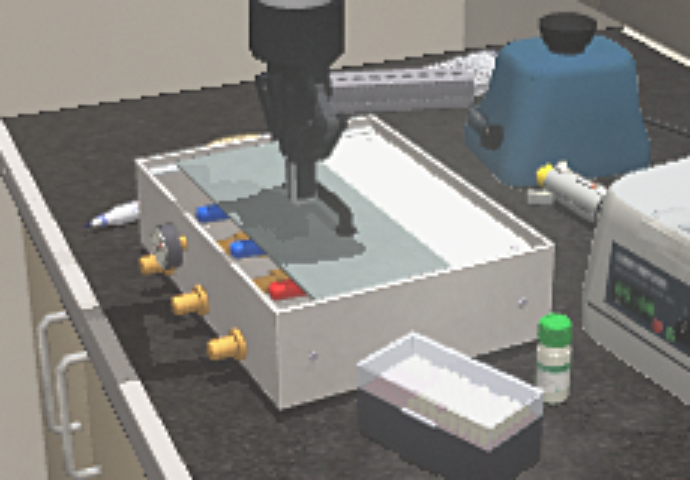

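The cover has slid back about 40 mm, flat, with the fingertips behind the bar. The red handle is the rightmost one (crop about (285,290)). I'll keep pushing.

```bash
python3 -m creep '[{"delta_pos":[-0.03,0,0],"rot":[0,0,0],"fingers":0},{"delta_pos":[-0.03,0,0],"rot":[0,0,0],"fingers":0},{"delta_pos":[-0.03,0,0],"rot":[0,0,0],"fingers":0},{"delta_pos":[-0.03,0,0],"rot":[0,0,0],"fingers":0},{"delta_pos":[-0.03,0,0],"rot":[0,0,0],"fingers":0},{"delta_pos":[-0.03,0,0],"rot":[0,0,0],"fingers":0},{"delta_pos":[-0.03,0,0],"rot":[0,0,0],"fingers":0},{"delta_pos":[-0.03,0,0],"rot":[0,0,0],"fingers":0},{"delta_pos":[-0.03,0,0],"rot":[0,0,0],"fingers":0},{"delta_pos":[-0.02,0,0],"rot":[0,0,0],"fingers":0}]'
python3 -m creep '[{"delta_pos":[-0.015,0,0],"rot":[0,0,0],"fingers":0},{"delta_pos":[-0.015,0,0],"rot":[0,0,0],"fingers":0},{"delta_pos":[-0.015,0,0],"rot":[0,0,0],"fingers":0},{"delta_pos":[-0.015,0,0],"rot":[0,0,0],"fingers":0},{"delta_pos":[0,0,0],"rot":[0,0,0],"fingers":0},{"delta_pos":[0,0,0],"rot":[0,0,0],"fingers":0},{"delta_pos":[0,0,0],"rot":[0,0,0],"fingers":0},{"delta_pos":[0,0,0],"rot":[0,0,0],"fingers":0},{"delta_pos":[0,0,0],"rot":[0,0,0],"fingers":0},{"delta_pos":[0,0,0],"rot":[0,0,0],"fingers":0}]'
```

```text
time_s: 6.45
position: [0.5561, -0.0099, 0.0929]
tool_rot: [-0.04, 0.999, -0.0, -0.0]
ft_force: [-6.6, -1.9, 3.4]
grip_width: -0.0
finger_force: 3.2
time_s: 7.7
position: [0.5654, -0.0095, 0.0928]
tool_rot: [-0.04, 0.999, -0.001, -0.002]
ft_force: [-10.9, -3.8, 8.4]
grip_width: -0.0001
finger_force: 5.6
```

```bash
python3 -m creep '[{"delta_pos":[0.03,0,0],"rot":[0,0,0],"fingers":0},{"delta_pos":[0.06,0,0],"rot":[0,0,0],"fingers":0},{"delta_pos":[0.04,0,-0.15],"rot":[0,0,0],"fingers":0},{"delta_pos":[0.08,-0.08,-0.2],"rot":[0,0,0],"fingers":0},{"delta_pos":[0.08,-0.08,-0.2],"rot":[0,0,0],"fingers":0},{"delta_pos":[0.08,-0.08,0],"rot":[0,0,0],"fingers":0},{"delta_pos":[0,0,0],"rot":[0,0,0],"fingers":0},{"delta_pos":[0,0,0],"rot":[0,0,0],"fingers":0},{"delta_pos":[0,0,0],"rot":[0,0,0],"fingers":0},{"delta_pos":[0,0,0],"rot":[0,0,0],"fingers":0}]'
python3 - <<'E'
from h import *
c=imaging.read_camera("wrist");cv2.imwrite("pics/w2.png",c["pixels"]);np.savez("w2.npz",**c)
hsv=cv2.cvtColor(c["pixels"],cv2.COLOR_BGR2HSV)
for nm,m in (("red",cv2.inRange(hsv,(0,150,60),(8,255,255))|cv2.inRange(hsv,(172,150,60),(180,255,255))),("blue",cv2.inRange(hsv,(105,150,60),(128,255,255)))):
    k,l,st,ce=cv2.connectedComponentsWithStats(m)
    for i in range(1,k):
        if st[i,4]>80: print(nm,st[i],ce[i],plane(c,*ce[i],.066).round(4), cv2.minAreaRect(np.argwhere(l==i)[:,::-1].astype(np.float32)))
print(get_state()["position"])
E
```

```text
time_s: 8.95
position: [0.4982, -0.0621, 0.2025]
tool_rot: [-0.04, 0.999, 0.0, -0.0]
ft_force: [-0.8, 0.4, 0.3]
grip_width: -0.0
finger_force: 0.0
red [205 118  18  43 605] [213.79669421 139.3338843 ] [ 0.4593 -0.0967  0.066 ] ((213.83587646484375, 139.0864715576172), (14.920376777648926, 42.60024642944336), 5.90614128112793)
blue [288 120  19  42 524] [297.37022901 140.32633588] [ 0.4539 -0.0192  0.066 ] ((297.3330993652344, 140.55711364746094), (12.841249465942383, 42.43807601928711), 9.727579116821289)
blue [367 121  19  42 541] [376.54713494 141.58780037] [0.4488 0.0553 0.066 ] ((376.5810546875, 141.51351928710938), (13.151917457580566, 42.25053405761719), 9.462323188781738)
[ 0.49818789 -0.06221555  0.20256352]
```

View pics/w2.png

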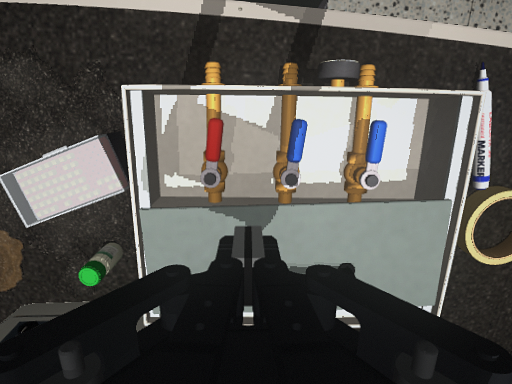

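The cover is back and the bay is open. The red sleeve is centred at (214,139) with its pivot at (211,178), and the blues are at (297,140) and (377,142), all along their pipes. I'll descend to the right of the red sleeve.

```bash
python3 -m creep '[{"delta_pos":[0.08,-0.11,0],"rot":[0,0,0],"fingers":0},{"delta_pos":[0.08,-0.11,0],"rot":[0,0,0],"fingers":0},{"delta_pos":[0.075,-0.105,0],"rot":[0,0,0],"fingers":0},{"delta_pos":[0,0,0.2],"rot":[0,0,0],"fingers":0},{"delta_pos":[0,0,0.2],"rot":[0,0,0],"fingers":0},{"delta_pos":[0,0,0.12],"rot":[0,0,0],"fingers":0},{"delta_pos":[0,0,0.07],"rot":[0,0,0],"fingers":0},{"delta_pos":[0,0,0.07],"rot":[0,0,0],"fingers":0},{"delta_pos":[0,0,0.08],"rot":[0,0,0],"fingers":0},{"delta_pos":[0,0,0],"rot":[0,0,0],"fingers":0}]'
python3 - <<'E'
from h import *
c=imaging.read_camera("wrist");cv2.imwrite("pics/w3.png",c["pixels"])
E
```

```text
time_s: 10.25
position: [0.456, -0.1309, 0.0543]
tool_rot: [-0.04, 0.999, 0.0, -0.001]
ft_force: [0.1, -0.2, -0.0]
grip_width: 0.0
finger_force: 0.0
```

View pics/w3.png

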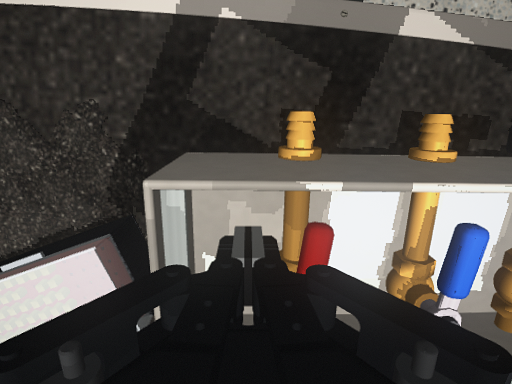

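The fingertips (248,250) are in the bay, to the right of the red sleeve (316,248) and clear of it. Next I'll sweep along the lever's arc.

```bash
python3 -m creep '[{"delta_pos":[0,0.05,0],"rot":[0,0,0],"fingers":0},{"delta_pos":[0.01,0.05,0],"rot":[0,0,0],"fingers":0},{"delta_pos":[0.01,0.045,0],"rot":[0,0,0],"fingers":0},{"delta_pos":[-0.024,0.055,0],"rot":[0,0,0],"fingers":0},{"delta_pos":[-0.024,0.055,0],"rot":[0,0,0],"fingers":0},{"delta_pos":[-0.036,0.018,0],"rot":[0,0,0],"fingers":0},{"delta_pos":[-0.036,0.018,0],"rot":[0,0,0],"fingers":0},{"delta_pos":[-0.036,0.018,0],"rot":[0,0,0],"fingers":0},{"delta_pos":[-0.01,0,0],"rot":[0,0,0],"fingers":0},{"delta_pos":[0,0,0],"rot":[0,0,0],"fingers":0}]'
python3 - <<'E'
from h import *
c=imaging.read_camera("side");cv2.imwrite("pics/s2.png",cv2.resize(c["pixels"][130:290,150:380],None,fx=3,fy=3))
E
```

```text
time_s: 11.55
position: [0.4771, -0.0668, 0.0543]
tool_rot: [-0.04, 0.999, 0.0, -0.004]
ft_force: [-10.7, -3.4, 7.0]
grip_width: -0.0004
finger_force: 5.5
```

View pics/s2.png

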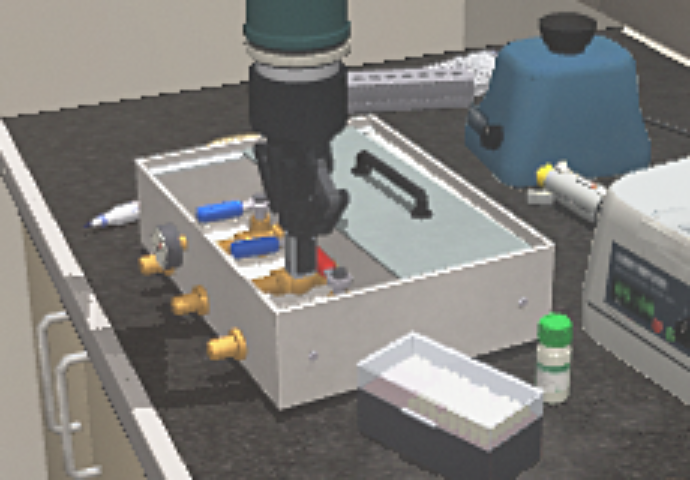

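The red handle now lies across its pipe, with the fingertip pressing it at about 11 N, presumably on the stop. The cover is at the rear wall. I'll press slightly more, back off, rise and check.

```bash
python3 -m creep '[{"delta_pos":[-0.01,0,0],"rot":[0,0,0],"fingers":0},{"delta_pos":[0,0,0],"rot":[0,0,0],"fingers":0},{"delta_pos":[0,0,0],"rot":[0,0,0],"fingers":0},{"delta_pos":[0.05,0,0],"rot":[0,0,0],"fingers":0},{"delta_pos":[0.05,0,0],"rot":[0,0,0],"fingers":0},{"delta_pos":[0,0,-0.15],"rot":[0,0,0],"fingers":0},{"delta_pos":[0,0,-0.2],"rot":[0,0,0],"fingers":0},{"delta_pos":[-0.1,0,-0.2],"rot":[0,0,0],"fingers":0},{"delta_pos":[-0.1,0,-0.2],"rot":[0,0,0],"fingers":0},{"delta_pos":[0,0,0],"rot":[0,0,0],"fingers":0}]'
python3 -m creep '[{"delta_pos":[0,0,0],"rot":[0,0,0],"fingers":0},{"delta_pos":[0,0,0],"rot":[0,0,0],"fingers":0},{"delta_pos":[0,0,0],"rot":[0,0,0],"fingers":0},{"delta_pos":[0,0,0],"rot":[0,0,0],"fingers":0},{"delta_pos":[0,0,0],"rot":[0,0,0],"fingers":0},{"delta_pos":[0,0,0],"rot":[0,0,0],"fingers":0},{"delta_pos":[0,0,0],"rot":[0,0,0],"fingers":0},{"delta_pos":[0,0,0],"rot":[0,0,0],"fingers":0},{"delta_pos":[0,0,0],"rot":[0,0,0],"fingers":0},{"delta_pos":[0,0,0],"rot":[0,0,0],"fingers":0}]'
python3 - <<'E'
from h import *
c=imaging.read_camera("wrist");cv2.imwrite("pics/w4.png",c["pixels"])
hsv=cv2.cvtColor(c["pixels"],cv2.COLOR_BGR2HSV)
m=cv2.inRange(hsv,(0,150,60),(8,255,255))|cv2.inRange(hsv,(172,150,60),(180,255,255))
k,l,st,ce=cv2.connectedComponentsWithStats(m);i=1+st[1:,4].argmax()
b=cv2.boxPoints(cv2.minAreaRect(np.argwhere(l==i)[:,::-1].astype(np.float32)))
p=[plane(c,*q,.066) for q in b];e=max((p[1]-p[0],p[2]-p[1]),key=np.linalg.norm);e=e*np.sign(e[1])
print("red dir vs world y",np.arctan2(-e[0],e[1]),np.linalg.norm(e))
E
```

```text
time_s: 12.85
position: [0.5071, -0.0662, 0.2085]
tool_rot: [-0.04, 0.999, -0.001, 0.005]
ft_force: [-0.3, 0.8, -0.1]
grip_width: -0.0002
finger_force: 0.0
time_s: 14.1
position: [0.5024, -0.0655, 0.2049]
tool_rot: [-0.04, 0.999, -0.0, -0.0]
ft_force: [0.4, -0.2, -0.7]
grip_width: -0.0002
finger_force: 0.0
red dir vs world y 0.08000992765181152 0.03930690952044542
```

View pics/w4.png

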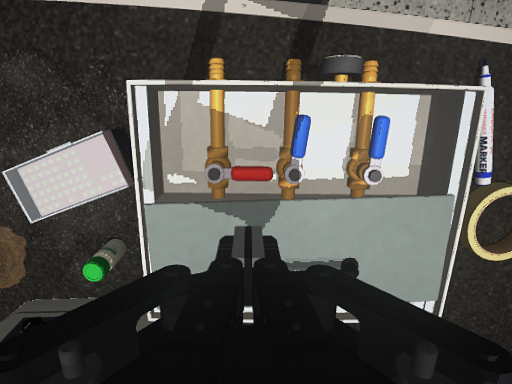

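The red handle (252,173) lies square across its pipe. The blues are unmoved and the bystanders are in place. The cover's front edge is at about row 200. One numeric check of the cover's position, then hand in.

```bash
python3 - <<'E'
from h import *
c=imaging.read_camera("wrist")
f=plane(c,305,86,.088);e=plane(c,305,199,.082)
d=(e-f)@np.array([.997,.075,0])-.118+.058; print("cover box x",d)
if d>.045: print(order.job_done())
E
```

```text
cover box x 0.03941185796034396
```

```bash
python3 - <<'E'
from h import *
c=imaging.read_camera("scene");im=c["pixels"]
m=(im.max(2)<45).astype(np.uint8); m[:165]=0;m[235:]=0;m[:,:250]=0;m[:,320:]=0
k,lab,st,ce=cv2.connectedComponentsWithStats(m)
for i in range(1,k):
    if st[i,4]>25: print(st[i],ce[i],plane(c,*ce[i],.099))
cv2.imwrite("pics/sc3.png",cv2.resize(im[150:290,195:350],None,fx=4,fy=4,interpolation=cv2.INTER_CUBIC))
E
```

```text
[257 165  34  35 603] [274.93366501 176.86069652] [0.6023467  0.08015705 0.099     ]
```

View pics/sc3.png

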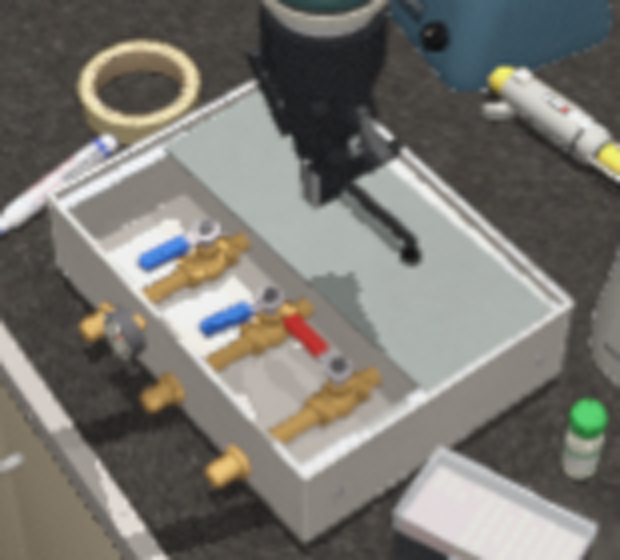

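The crop shows the cover at or near the rear wall and everything else in order. The estimate is 39 mm plus or minus a few mm, which is too close to the 40 mm limit, so I'll give the bar one more firm push.

```bash
python3 -m creep '[{"delta_pos":[-0.08,0.085,0],"rot":[0,0,0],"fingers":0},{"delta_pos":[-0.08,0.085,0],"rot":[0,0,0],"fingers":0},{"delta_pos":[-0.075,0.08,0],"rot":[0,0,0],"fingers":0},{"delta_pos":[0,0,0.2],"rot":[0,0,0],"fingers":0},{"delta_pos":[0,0,0.2],"rot":[0,0,0],"fingers":0},{"delta_pos":[0,0,0.1],"rot":[0,0,0],"fingers":0},{"delta_pos":[0,0,0.055],"rot":[0,0,0],"fingers":0},{"delta_pos":[-0.03,0,0],"rot":[0,0,0],"fingers":0},{"delta_pos":[-0.03,0,0],"rot":[0,0,0],"fingers":0},{"delta_pos":[-0.03,0,0],"rot":[0,0,0],"fingers":0}]'
python3 -m creep '[{"delta_pos":[-0.015,0,0],"rot":[0,0,0],"fingers":0},{"delta_pos":[-0.015,0,0],"rot":[0,0,0],"fingers":0},{"delta_pos":[0,0,0],"rot":[0,0,0],"fingers":0},{"delta_pos":[0,0,0],"rot":[0,0,0],"fingers":0},{"delta_pos":[0,0,0],"rot":[0,0,0],"fingers":0},{"delta_pos":[0,0,0],"rot":[0,0,0],"fingers":0},{"delta_pos":[0,0,0],"rot":[0,0,0],"fingers":0},{"delta_pos":[0,0,0],"rot":[0,0,0],"fingers":0},{"delta_pos":[0,0,0],"rot":[0,0,0],"fingers":0},{"delta_pos":[0,0,0],"rot":[0,0,0],"fingers":0}]'
```

```text
time_s: 15.5
position: [0.5648, -0.0105, 0.095]
tool_rot: [-0.04, 0.999, -0.0, 0.001]
ft_force: [-0.3, 0.4, 0.2]
grip_width: -0.0
finger_force: 0.0
time_s: 16.75
position: [0.5655, -0.0099, 0.0937]
tool_rot: [-0.04, 0.999, 0.0, -0.003]
ft_force: [-9.2, -1.6, 6.8]
grip_width: 0.0002
finger_force: 4.6
```

```bash
python3 -m creep '[{"delta_pos":[-0.01,0,0],"rot":[0,0,0],"fingers":0},{"delta_pos":[-0.01,0,0],"rot":[0,0,0],"fingers":0},{"delta_pos":[-0.01,0,0],"rot":[0,0,0],"fingers":0},{"delta_pos":[0,0,0],"rot":[0,0,0],"fingers":0},{"delta_pos":[0,0,0],"rot":[0,0,0],"fingers":0},{"delta_pos":[0,0,0],"rot":[0,0,0],"fingers":0},{"delta_pos":[0,0,0],"rot":[0,0,0],"fingers":0},{"delta_pos":[0,0,0],"rot":[0,0,0],"fingers":0},{"delta_pos":[0,0,0],"rot":[0,0,0],"fingers":0},{"delta_pos":[0,0,0],"rot":[0,0,0],"fingers":0}]'
```

```text
time_s: 18.0
position: [0.5734, -0.0091, 0.0936]
tool_rot: [-0.04, 0.999, 0.0, -0.002]
ft_force: [-6.5, 0.8, 2.6]
grip_width: 0.0
finger_force: 2.8
```

It slid another 8 mm, so it had only been held by friction. I'll keep pushing until it stops for certain.

```bash
python3 -m creep '[{"delta_pos":[-0.015,0,0],"rot":[0,0,0],"fingers":0},{"delta_pos":[-0.015,0,0],"rot":[0,0,0],"fingers":0},{"delta_pos":[-0.015,0,0],"rot":[0,0,0],"fingers":0},{"delta_pos":[-0.015,0,0],"rot":[0,0,0],"fingers":0},{"delta_pos":[0,0,0],"rot":[0,0,0],"fingers":0},{"delta_pos":[0,0,0],"rot":[0,0,0],"fingers":0},{"delta_pos":[0,0,0],"rot":[0,0,0],"fingers":0},{"delta_pos":[0,0,0],"rot":[0,0,0],"fingers":0},{"delta_pos":[0,0,0],"rot":[0,0,0],"fingers":0},{"delta_pos":[0,0,0],"rot":[0,0,0],"fingers":0}]'
```

```text
time_s: 19.25
position: [0.5775, -0.0077, 0.0929]
tool_rot: [-0.041, 0.999, 0.001, -0.009]
ft_force: [-23.5, -1.4, 16.7]
grip_width: -0.0
finger_force: 11.7
```

At 23.5 N it stands still, so the cover is at the wall. Now retreat, check and hand in.

```bash
python3 -m creep '[{"delta_pos":[0.06,0,0],"rot":[0,0,0],"fingers":0},{"delta_pos":[0.06,0,0],"rot":[0,0,0],"fingers":0},{"delta_pos":[0.06,0,0],"rot":[0,0,0],"fingers":0},{"delta_pos":[0.06,0,-0.1],"rot":[0,0,0],"fingers":0},{"delta_pos":[0.06,-0.08,-0.2],"rot":[0,0,0],"fingers":0},{"delta_pos":[0.06,-0.08,-0.2],"rot":[0,0,0],"fingers":0},{"delta_pos":[0.04,-0.08,-0.05],"rot":[0,0,0],"fingers":0},{"delta_pos":[0,0,0],"rot":[0,0,0],"fingers":0},{"delta_pos":[0,0,0],"rot":[0,0,0],"fingers":0},{"delta_pos":[0,0,0],"rot":[0,0,0],"fingers":0}]'
python3 -m creep '[{"delta_pos":[0,0,0],"rot":[0,0,0],"fingers":0},{"delta_pos":[0,0,0],"rot":[0,0,0],"fingers":0},{"delta_pos":[0,0,0],"rot":[0,0,0],"fingers":0},{"delta_pos":[0,0,0],"rot":[0,0,0],"fingers":0},{"delta_pos":[0,0,0],"rot":[0,0,0],"fingers":0},{"delta_pos":[0,0,0],"rot":[0,0,0],"fingers":0},{"delta_pos":[0,0,0],"rot":[0,0,0],"fingers":0},{"delta_pos":[0,0,0],"rot":[0,0,0],"fingers":0},{"delta_pos":[0,0,0],"rot":[0,0,0],"fingers":0},{"delta_pos":[0,0,0],"rot":[0,0,0],"fingers":0}]'
python3 - <<'E'
from h import *
c=imaging.read_camera("wrist");cv2.imwrite("pics/w5.png",c["pixels"])
E
```

```text
time_s: 20.5
position: [0.5107, -0.062, 0.2025]
tool_rot: [-0.04, 0.999, 0.0, -0.001]
ft_force: [-0.4, -0.8, -0.6]
grip_width: -0.0003
finger_force: 0.0
time_s: 21.75
position: [0.5112, -0.0627, 0.2039]
tool_rot: [-0.04, 0.999, -0.0, -0.0]
ft_force: [-0.3, -0.3, 0.3]
grip_width: -0.0001
finger_force: 0.0
```

View pics/w5.png

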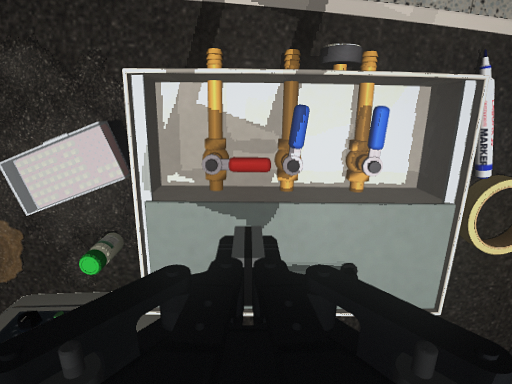

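The cover's front edge has moved back to about row 202, the red handle is shut and the blues are open.

```bash
python3 -c "
from rig import order
print(order.job_done())"
```

```text
the job is handed in; nothing more can be done
None
```

I handed the job in with the cover against the rear wall, the red handle fully shut, the blue handles open and the bystanders unmoved. The cover's first push stopped about 12 mm short, at roughly 44 mm against the 40 mm limit (one camera reading said 39 mm), and I finished it after turning the handle, so step 1's order is likely but not certain.

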